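Put the optics kit back in its cradles

ROBOT

A 6-joint arm with a two-finger parallel gripper is mounted at the origin on the work surface. World frame = base frame: x ahead of the robot, y to its left, z up, the work surface at z = 0. Lengths are in m, angles in degrees, forces in N, time in s.
With the tool pointing down it reaches from about 0.375 to 0.9 m from the base axis. Payload 3.1 kg.
Tool frame: the origin (TCP) lies on the centre line of the jaws, within the pads' length; the fingertips stand 17 mm ahead of it and the grasp point (between the pads) lies 2 mm behind it; z points along the fingers, y is the line along which they close (so a half turn about z gives the same grasp; the last joint's range is limited). The gripper opens to 87 mm and grips with 3 to 60 N. Pads are 19 mm wide; open, the fingers measure 117 mm over their backs; the gripper's body (75 mm by 190 mm) begins 51 mm behind the grasp point.
Start: joints at [-85.8, 30.224, 82.088, -0, 67.689, -10.227], TCP at [0.156, -0.605, 0.24] pointing down, gripper open.
Joint ranges: [-176.69, 176.69], [-43.24, 126.21], [12.49, 139.97], [-82, 262], [0, 151.66], [-163.58, 163.58]. Speed limits (degrees/s): [159.86, 159.86, 180, 180, 180, 180].

INTERFACE

Orientations are given as a 3x3 rotation matrix whose columns are the frame's x, y, z axes.
In Python, from rig import bot, imaging, finder gives the robot as it stands. The module is installed in compiled form; this text tells all that it offers.
- The arm moves only by the tool play_rows, never from a script. Its argument "motion" is a list that holds one entry, the list of rows, each a list of 6 numbers: the shift along the tool's x, y, z in shares of 1 m (1.0 is 1 m), then the turn, a rotation vector about the tool's x, y, z in parts of the range, where 1.0 means 90 degrees. In form: [[[dx, dy, dz, wx, wy, wz], ...]]. A call has 1 to 8 rows; each row is the pose to reach, as a shift and turn from the pose commanded when the call began, along the tool's axes at that moment; what a row does not reach only later rows make up. A row lasts 1/12 s, in which the tool goes at most 41.7 mm and 7.16 degrees, less where a joint would pass 70% of its speed; a pose out of reach is approached as far as the arm can. A call with a gripper value outside its range is refused whole. "fingers" is the finger opening in m, from 0 to 0.087, set as the call begins (left out, the last holds). The fingers move at their own pace and stop on an object; the grip force is fixed at half the most. Time passes only in rows, so rows that repeat a pose let the fingers close. It gives the time, the measured TCP pose, the force, the opening and the grip force at its end, in the units of the state.
- bot.read_state(): the state, without advancing time (a new reading comes with each control period).
- imaging.capture(name): name is "scene" or "top"; returns a dict with "frame" (400x640x3 uint8, red, green, blue), "camera_matrix" (3x3 intrinsics, pixels), "R" (3x3) and "t" (3): a world point X has camera coordinates R X + t. Camera axes: x right, y down, z forward; pixel columns grow to the right and rows downward; lengths in m; the calibration is good to about 2 mm. A picture is of the moment at which its call begins. There is no depth.
- bot.hand_in(): hands the job in; it is judged then, once.
Trained networks look in the newest picture that a camera, given by its name, has taken for a name from the list of things; names that differ only in an ending like _2 or _b are one class to them, and where a whole thing is asked for, a point or a joint stands for the part that bears it (a point fixed in the world has none). Each returns a list of dicts, best first, with "confidence" (0 to 1); they miss things now and then, are a little off and sometimes report something else, mostly with a low value. They report only what shows in the picture. A call takes as long as a camera call. They do not tell look-alikes from the thing itself.
- finder.recognise(camera, name): "at" ([x, y, z] in m, in world coordinates, good to about 4 mm: the middle of the surface that is visible of it).
- finder.outline_of(camera, name): "pixels" (400x640 bool, what is visible of it).
The state is a dict: "time_s": time; "joint_positions": joint angles; "qvel": joint speeds; "tau": joint torques, N m; "position": TCP position; "tcp_rot": TCP orientation; "force": force on the tool from outside, world axes, zero at the start; "moment": the same for the moment, N m; "opening": opening from 0.0 (shut) to 1.0 (fully open); "grasp_force": force on a finger pad.
Only numpy, scipy, OpenCV 4.12 (cv2) and the standard library are available. Lean on these libraries where they do the work, as an engineer would, in place of code of your own. Each camera call takes 0.05 s, during which the arm holds its last target. There are 200 camera calls.

TASK

The experiment is over: put the four parts of the optics kit (large lens, small lens, aluminium bar, square sensor) away, each in the plywood cradle whose recess matches it in shape and size. Each must end lying flat on the floor of its own recess, let go and still; set the two lenses down gently, do not drop them.

Things in the scene. Friction and masses are not known exactly. Their poses are not given: they have to be found in the camera images.
- lens_large: The larger of two glass lenses in round dark-steel mounts: a flat disc, 58 mm diameter, 24 mm high, about 130 g, glass facing up. Stands flat on the grey bench. Origin: centre of the underside; z up.
- lens_small: The smaller of two glass lenses in round dark-steel mounts: a disc, 38 mm diameter, 24 mm high, about 60 g, glass facing up. Origin: centre of the underside; z up. Unlisted clutter lies among the parts (red clamp, two rubber stoppers, white adapter, all under 25 mm high and over 70 mm away, centre to centre); tall equipment only beyond x = 0.8 m or 0.6 m to the sides.
- bar: Plain aluminium spacer bar, 80 mm long (its x), 24 mm wide (its y), 24 mm high, about 120 g, two dark screw holes in its top. Origin: centre of the underside; z up.
- sensor: Square grey plastic light sensor, 46 mm by 46 mm (its x and y), 24 mm high, about 70 g, black round window in its top. Origin: centre of the underside; z up.
- cradle_large: Fixed birch-plywood block 94 x 94 mm, 12 mm thick, with one round, 74 mm diameter recess in its top, 6 mm deep (its floor is 6 mm above the bench), about 8 mm wider than its part on every side. It does not move. Origin: centre of the underside, under the centre of the recess; z up. Home of the larger lens.
- cradle_small: Fixed birch-plywood block 74 x 74 mm, 12 mm thick, with one round, 54 mm diameter recess in its top, 6 mm deep (its floor is 6 mm above the bench), about 8 mm wider than its part on every side. It does not move. Origin: centre of the underside, under the centre of the recess; z up. Home of the smaller lens.
- cradle_bar: Fixed birch-plywood block 114 x 58 mm (its x and y), 12 mm thick, with one oblong, 96 mm (x) by 40 mm (y) recess in its top, 6 mm deep (its floor is 6 mm above the bench), about 8 mm wider than its part on every side. It does not move. Origin: centre of the underside, under the centre of the recess; z up; x along the recess. Home of the bar.
- cradle_sensor: Fixed birch-plywood block 80 x 80 mm, 12 mm thick, with one square, 62 x 62 mm recess in its top, 6 mm deep (its floor is 6 mm above the bench), about 8 mm wider than its part on every side. It does not move. Origin: centre of the underside, under the centre of the recess; z up; x and y along the recess's sides. Home of the square sensor.
There are look-alikes about, which are no part of the job. Leave any yellow look-alike of the sensor alone. Leave any purple look-alike of the cradle_bar alone.

How it is judged (in metres and radians):
At the end, for the whole second after the job is handed in: Each of the four parts lies flat (within 0.1 rad) and at rest on the floor of its own matching recess: its underside 3 to 8.5 mm above the underside of the cradle, its centre within 13 mm of the cradle's centre horizontally (horizontal distance between lens_large and cradle_large below 0.013 m and z of lens_large in the frame of cradle_large between 0.003 and 0.0085 m and angle between each of lens_large, lens_small, bar, sensor's own z axis and vertical below 0.1 rad and linear speed of each of lens_large, lens_small, bar, sensor below 0.02 m/s and horizontal distance between lens_small and cradle_small below 0.013 m and z of lens_small in the frame of cradle_small between 0.003 and 0.0085 m and horizontal distance between bar and cradle_bar below 0.013 m and z of bar in the frame of cradle_bar between 0.003 and 0.0085 m and horizontal distance between sensor and cradle_sensor below 0.013 m and z of sensor in the frame of cradle_sensor between 0.003 and 0.0085 m); the robot touches nothing.
It fails at once if the large lens is dropped (it falls freely faster than 0.6 m/s, which is a drop of about 18 mm) (linear speed of lens_large above 0.6 m/s and contact force between lens_large and the fingers below 0.05 N).
It fails at once if the small lens is dropped (it falls freely faster than 0.6 m/s, which is a drop of about 18 mm) (linear speed of lens_small above 0.6 m/s and contact force between lens_small and the fingers below 0.05 N).
It also fails if it takes over 112 s, if anything falls off the work surface, if the arm or the gripper's body presses on something with over 40 N, if the wrist force passes 120 N, or if a joint passes its speed limit or range.

## Working session

There is one attempt and no reset: what is moved stays moved. The work goes in short steps, Python scripts to look and compute and a tool call to move; the robot and the scene stay as the last step left them, time stands still between calls to the robot, and variables do not carry over. Pictures are saved under pics/ and viewed, at most 14 in all, crops included, and the job is handed in when it is done.

Besides the shell and the picture viewer there is one more tool, called in YAML: its name, and indented under it one key for each argument. play_rows: Moves the arm, as the interface text tells. Its arguments: {"type":"object","properties":{"motion":{"type":"array"},"fingers":{"type":"number"}},"required":["motion"]}

```bash
mkdir -p pics; python3 - <<'E'
from rig import bot,imaging,finder
import cv2
s=bot.read_state();print(s['time_s'],s['position'],s['tcp_rot'],s['opening'],s['force'])
for c in['scene','top']:
    d=imaging.capture(c);cv2.imwrite(f'pics/{c}0.png',d['frame'][:,:,::-1]);print(c,d['camera_matrix'],d['R'],d['t'])
    for n in['lens_large','lens_small','bar','sensor','cradle_large','cradle_small','cradle_bar','cradle_sensor']:
        for r in finder.recognise(c,n):
            X=r['at'];p=d['camera_matrix']@(d['R']@X+d['t']);print(n,[round(float(v),3) for v in X],round(r['confidence'],2),(p[:2]/p[2]).round())
E
```

```text
0.0 [ 0.15568447 -0.60461671  0.23859814] [[ 9.68469298e-01  2.49132894e-01 -1.42476327e-04]
 [ 2.49132649e-01 -9.68467166e-01  2.06675605e-03]
 [ 3.76913271e-04 -2.03708529e-03 -9.99997854e-01]] 1.0010588189713878 [-0.07811001 -0.40791701 -0.76566023]
scene [[474.05733732   0.         319.98669757]
 [  0.         474.05733732 202.9841358 ]
 [  0.           0.           1.        ]] [[-0.46835471  0.88323043  0.02340654]
 [ 0.4767801   0.27495053 -0.83491493]
 [-0.74385791 -0.37987657 -0.54988108]] [ 0.26484078 -0.23067503  1.54794217]
lens_large [0.414, -0.258, 0.022] 0.8 [264. 159.]
lens_small [0.483, 0.114, 0.017] 0.73 [378. 210.]
lens_small [0.406, 0.288, 0.012] 0.65 [458. 217.]
bar [0.545, -0.407, 0.019] 0.58 [191. 167.]
sensor [0.634, 0.301, 0.024] 0.88 [437. 270.]
sensor [0.644, 0.204, 0.024] 0.77 [390. 258.]
sensor [0.739, 0.169, 0.024] 0.64 [355. 279.]
cradle_large [0.672, 0.003, 0.007] 0.75 [298. 242.]
cradle_small [0.613, -0.224, 0.013] 0.72 [231. 199.]
cradle_bar [0.454, -0.076, 0.004] 0.91 [314. 188.]
cradle_bar [0.338, 0.109, 0.008] 0.77 [397. 186.]
cradle_sensor [0.409
[... 152 characters left out ...]
        ]] [[-0.00576616 -0.99989856  0.01302402]
 [-0.99277334  0.00416291 -0.1199323 ]
 [ 0.11986592 -0.01362145 -0.99269664]] [0.00362924 0.54573899 1.27593275]
lens_large [0.403, -0.262, 0.028] 0.87 [425. 250.]
lens_small [0.475, 0.11, 0.025] 0.44 [280. 223.]
bar [0.537, -0.406, 0.025] 0.64 [478. 198.]
sensor [0.631, 0.197, 0.027] 0.87 [246. 163.]
sensor [0.618, 0.296, 0.022] 0.84 [208. 169.]
sensor [0.725, 0.164, 0.026] 0.82 [259. 128.]
cradle_large [0.666, 0.007, 0.016] 0.93 [319. 151.]
cradle_small [0.611, -0.227, 0.013] 0.84 [408. 171.]
cradle_bar [0.333, 0.115, 0.005] 0.87 [278. 278.]
cradle_bar [0.456, -0.077, 0.009] 0.67 [352. 230.]
cradle_bar [0.403, 0.288, 0.002] 0.3 [212. 252.]
```

```bash
python3 -c "
import cv2
a=cv2.imread('pics/top0.png');cv2.imwrite('pics/top0c.png',cv2.resize(a[90:320,160:530],(800,497),interpolation=cv2.INTER_CUBIC))"
```

```text
(no output)
```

View pics/top0c.png

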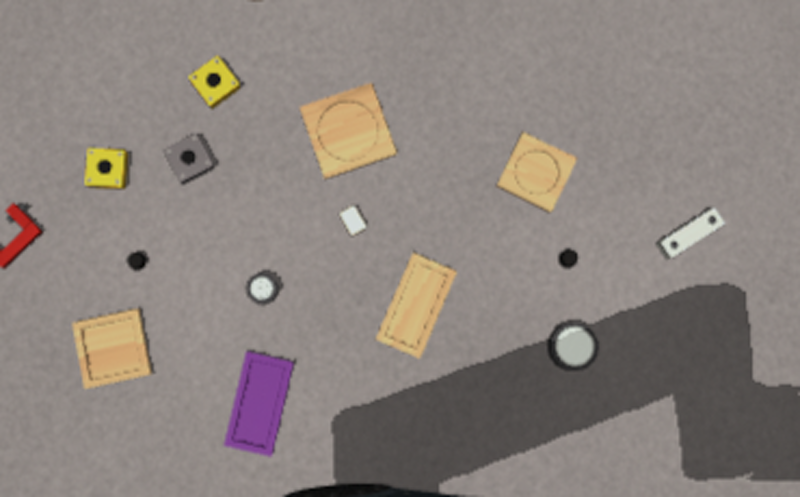

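View pics/scene0.png

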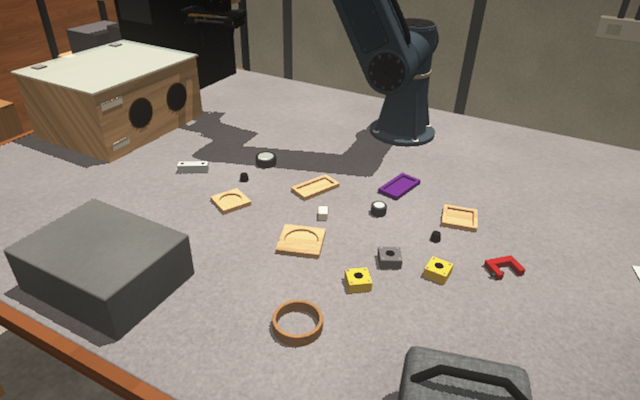

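Candidates in the top picture (full-frame pixels):
- **Sensor:** grey at (247,163). The yellow ones at (208,168) and (259,128) are look-alikes.
- **Bar cradle:** birch at (353,231). The purple one at (279,276) is the look-alike.
- **Large lens:** (425,250).
- **Small lens:** (281,223). The stoppers at (223,210) and (423,209) are black.
- **Bar:** (479,198).
- **Cradles:** large (321,150), small (408,170) and sensor (212,251).

Next I fit known models to the outlines.

```bash
cat > fit.py <<'E'
from rig import bot,imaging,finder
import numpy as np,cv2
from scipy.optimize import minimize
D={'lens_large':(.058,0,.024),'lens_small':(.038,0,.024),'bar':(.08,.024,.024),'sensor':(.046,.046,.024),
'cradle_large':(.094,.094,.012),'cradle_small':(.074,.074,.012),'cradle_bar':(.114,.058,.012),'cradle_sensor':(.08,.08,.012)}
G={'lens_large':(.405,-.26),'lens_small':(.477,.112),'bar':(.54,-.406),'sensor':(.633,.199),
'cradle_large':(.668,.005),'cradle_small':(.612,-.226),'cradle_bar':(.455,-.077),'cradle_sensor':(.405,.288)}
S=4
def proj(d,P):
    c=d['R']@P.T+d['t'][:,None];u=d['camera_matrix']@c;return (u[:2]/u[2]).T
def hull(d,n,q,z0=0):
    a,b,h=D[n]
    if b==0:
        t=np.linspace(0,2*np.pi,48,endpoint=False);xy=a/2*np.c_[np.cos(t),np.sin(t)]
    else: xy=np.array([[a,b],[-a,b],[-a,-b],[a,-b]])/2
    c,s=np.cos(q[2]),np.sin(q[2]);xy=xy@np.array([[c,s],[-s,c]])+q[:2]
    P=np.vstack([np.c_[xy,np.full(len(xy),z)] for z in(z0,z0+h)])
    return cv2.convexHull(proj(d,P).astype(np.float32))[:,0]
def fit(d,cam,n,guess=None,z0=0):
    g=np.array(guess if guess is not None else G[n]);gp=proj(d,np.array([[*g[:2],z0+.01]]))[0]
    best=None
    for r in finder.outline_of(cam,n):
        ys,xs=np.nonzero(r['pixels'])
        if len(xs) and np.hypot(xs.mean()-gp[0],ys.mean()-gp[1])<12: best=r['pixels'];break
    if best is None: return None
    x0,y0=int(gp[0])-60,int(gp[1])-60
    M=cv2.copyMakeBorder(best.astype(np.uint8),60,60,60,60,cv2.BORDER_CONSTANT)[y0+60:y0+180,x0+60:x0+180].astype(float)
    def cost(q):
        q=[q[0]/1e3,q[1]/1e3,q[2]/30]
        I=np.zeros((120*S,120*S),np.uint8)
        # pixel centre convention: pixel k covers k-.5..k+.5
        pts=((hull(d,n,q,z0)-[x0,y0]+.5)*S-.5)
        cv2.fillConvexPoly(I,np.round(pts*16).astype(np.int32),1,shift=4)
        F=cv2.resize(I.astype(np.float32),(120,120),interpolation=cv2.INTER_AREA)
        return 1-np.minimum(F,M).sum()/np.maximum(F,M).sum()
    b=None
    for y in ([0] if D[n][1]==0 else np.deg2rad([0,22,45,68,90,112,135,158])):
        s0=np.array([g[0]*1e3,g[1]*1e3,y*30])
        r=minimize(cost,s0,method='Nelder-Mead',options=dict(initial_simplex=s0+np.array([[0,0,0],[6,0,0],[0,6,0],[0,0,6]]),maxiter=150))
        if b is None or r.fun<b.fun:b=r
    return b.x[0]/1e3,b.x[1]/1e3,np.rad2deg(b.x[2]/30),1-b.fun
E
python3 - <<'E'
from fit import *
for cam in['top','scene']:
    d=imaging.capture(cam)
    for n in D:
        r=fit(d,cam,n);print(cam,n,None if r is None else np.round(r,4))
E
```

```text
top lens_large [ 0.403  -0.2647 10.5677  0.915 ]
top lens_small [ 0.4746  0.1081 16.0926  0.8819]
top bar [  0.5391  -0.4115 120.3205   0.8805]
top sensor [  0.6335   0.1966 119.3068   0.8932]
top cradle_large [6.690000e-01 4.200000e-03 1.081598e+02 9.528000e-01]
top cradle_small [ 0.6165 -0.2284 64.1559  0.9481]
top cradle_bar [ 4.544000e-01 -7.700000e-02  1.568622e+02  9.574000e-01]
top cradle_sensor [ 0.4036  0.2882 12.5647  0.9673]
scene lens_large [ 0.3955 -0.2673 21.22    0.9366]
scene lens_small [ 0.4682  0.1069 15.5413  0.8773]
scene bar [  0.5337  -0.4144 -59.0791   0.9516]
scene sensor [ 0.6292  0.1972 26.8038  0.9276]
scene cradle_large [6.64200e-01 3.00000e-03 1.94236e+01 9.36300e-01]
scene cradle_small [ 0.6108 -0.229  63.4114  0.9457]
scene cradle_bar [  0.4489  -0.0796 -23.9409   0.9384]
scene cradle_sensor [0.3981 0.288  9.9821 0.9159]
```

```bash
cat > go.py <<'E'
import sys,numpy as np
from rig import bot
s=bot.read_state();R=np.array(s['tcp_rot']);p=np.array(s['position'])
yaw=np.rad2deg(np.arctan2(R[1,0],R[0,0]))
print('t',round(s['time_s'],2),'p',p.round(4),'yaw',round(yaw,1),'open',round(s['opening']*87,1),'grip',round(s['grasp_force'],1),'F',np.round(s['force'],1),'tilt',R[:2,2].round(4))
a=[float(v) for v in sys.argv[1:]]
for i in range(0,len(a),4):   # chain of targets x y z yaw, from the present pose
    x,y,z,w=a[i:i+4];d=R.T@(np.array([x,y,z])-p);print('row',d.round(4),'wz',round(-(w-yaw),1))
E
python3 go.py .536 -.413 .1 -59.5
python3 - <<'E'
import cv2,numpy as np
from fit import *
d=imaging.capture('top');f=d['frame'][:,:,::-1].copy();T=[]
for n,q in {'lens_large':(.399,-.266,0),'lens_small':(.4714,.1075,0),'bar':(.5364,-.413,120.5),'sensor':(.6313,.197,28.5)}.items():
    c=proj(d,np.array([[q[0],q[1],.02]]))[0].astype(int);k=cv2.resize(f[c[1]-25:c[1]+25,c[0]-25:c[0]+25],(300,300),interpolation=cv2.INTER_CUBIC)
    h=(hull(d,n,(q[0],q[1],np.deg2rad(q[2])))-c+25.5)*6;cv2.polylines(k,[h.astype(int)],True,(0,255,0),1);T.append(k)
cv2.imwrite('pics/chk.png',np.vstack([np.hstack(T[:2]),np.hstack(T[2:])]))
E
```

```text
t 1.8 p [ 0.1557 -0.6053  0.2396] yaw 14.4 open 87.0 grip 0.0 F [ 0.5 -0.1 -0.2] tilt [ 0. -0.]
row [ 0.4162 -0.0915  0.1396] wz 73.9
```

View pics/chk.png

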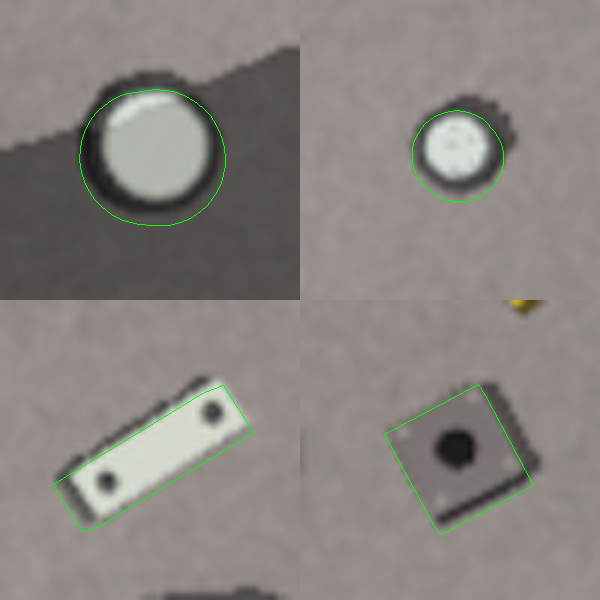

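The crop shows the right four parts: large lens in the shadow, small lens, silver bar and grey sensor. The averaged fit sits about 1 px low in the top view, which is the camera disagreement. I'll take the bar first.

The rows are not in the units I measure in: turns go in shares of 90 degrees. I convert before sending: 74 degrees is 0.8222.

play_rows:
  motion:
    - [[0.416, -0.092, 0.14, 0, 0, 0.8222], [0.416, -0.092, 0.14, 0, 0, 0.8222], [0.416, -0.092, 0.14, 0, 0, 0.8222], [0.416, -0.092, 0.14, 0, 0, 0.8222], [0.416, -0.092, 0.14, 0, 0, 0.8222], [0.416, -0.092, 0.14, 0, 0, 0.8222], [0.416, -0.092, 0.14, 0, 0, 0.8222], [0.416, -0.092, 0.14, 0, 0, 0.8222]]
  fingers: 0.06

```text
time_s: 2.52
position: [0.4315, -0.4655, 0.1381]
tcp_rot: [[0.749, -0.663, 0.0], [-0.663, -0.749, -0.0], [0.0, 0.0, -1.0]]
force: [-0.3, 0.1, 0.2]
opening: 0.692
grasp_force: 0.0
```

```bash
python3 go.py .536 -.413 .1 -59.5
```

```text
t 2.52 p [ 0.4315 -0.4655  0.1381] yaw -41.5 open 60.2 grip 0.0 F [-0.3  0.1  0.2] tilt [ 0.0002 -0.0004]
row [ 0.0434 -0.1086  0.0381] wz 18.0
```

In the tool's units: 18 degrees is 0.2.

play_rows:
  motion:
    - [[0.043, -0.109, 0.038, 0, 0, 0.2], [0.043, -0.109, 0.038, 0, 0, 0.2], [0.043, -0.109, 0.038, 0, 0, 0.2], [0.043, -0.109, 0.038, 0, 0, 0.2], [0.043, -0.109, 0.038, 0, 0, 0.2], [0.043, -0.109, 0.038, 0, 0, 0.2], [0.043, -0.109, 0.038, 0, 0, 0.2]]

```text
time_s: 3.1
position: [0.5331, -0.4137, 0.101]
tcp_rot: [[0.512, -0.859, 0.0], [-0.859, -0.512, -0.001], [0.001, 0.0, -1.0]]
force: [0.8, -0.3, 0.1]
opening: 0.692
grasp_force: 0.0
```

```bash
python3 - <<'E'
from fit import *
import cv2
d=imaging.capture('scene');c=proj(d,np.array([[.536,-.413,.04]]))[0].astype(int)
cv2.imwrite('pics/g1.png',cv2.resize(d['frame'][c[1]-60:c[1]+40,c[0]-70:c[0]+70,::-1],(700,500),interpolation=cv2.INTER_CUBIC));print(c)
E
python3 go.py .537 -.413 .026 -59.5
```

```text
[190 157]
t 3.15 p [ 0.533  -0.414   0.1013] yaw -59.3 open 60.0 grip 0.0 F [-1.  -0.2 -0.5] tilt [ 0.0003 -0.0008]
row [ 0.0011 -0.004   0.0753] wz 0.2
```

View pics/g1.png

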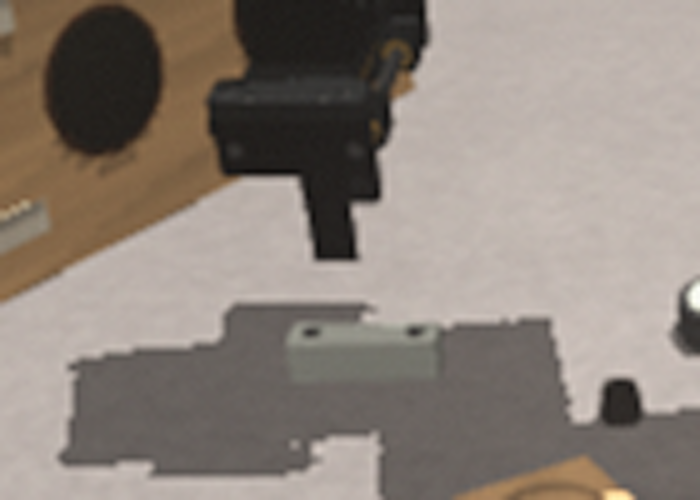

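The gripper is above the bar, with the finger at crop (337,258) and the bar centred at (362,350). Allowing for perspective, that is aligned. Descending.

play_rows:
  motion:
    - [[0.001, -0.004, 0.025, 0, 0, 0], [0.001, -0.004, 0.05, 0, 0, 0], [0.001, -0.004, 0.068, 0, 0, 0], [0.001, -0.004, 0.075, 0, 0, 0], [0.001, -0.004, 0.075, 0, 0, 0], [0.001, -0.004, 0.075, 0, 0, 0]]

```text
time_s: 3.65
position: [0.5376, -0.4126, 0.0262]
tcp_rot: [[0.511, -0.86, 0.001], [-0.86, -0.511, -0.001], [0.001, -0.0, -1.0]]
force: [1.2, -0.1, 0.0]
opening: 0.689
grasp_force: 0.0
```

play_rows:
  motion:
    - [[0, 0, 0, 0, 0, 0], [0, 0, 0, 0, 0, 0], [0, 0, 0, 0, 0, 0], [0, 0, 0, 0, 0, 0], [0, 0, 0, 0, 0, 0], [0, 0, 0, 0, 0, 0], [0, 0, 0, 0, 0, 0]]
  fingers: 0.0

```text
time_s: 4.23
position: [0.5381, -0.4115, 0.0258]
tcp_rot: [[0.512, -0.859, 0.0], [-0.859, -0.512, -0.0], [0.0, -0.0, -1.0]]
force: [-0.2, 0.4, 1.0]
opening: 0.27
grasp_force: 29.9
```

```bash
python3 go.py .537 -.413 .1 -59.5 .4525 -.078 .1 -23.5
```

```text
t 4.23 p [ 0.5381 -0.4115  0.0258] yaw -59.2 open 23.5 grip 29.9 F [-0.2  0.4  1. ] tilt [ 0.0002 -0.0002]
row [ 0.0008  0.0017 -0.0742] wz 0.3
row [-0.3302 -0.0974 -0.0743] wz -35.7
```

In the tool's units: -36 degrees is -0.4.

play_rows:
  motion:
    - [[0, 0, -0.04, 0, 0, 0], [-0.03, -0.01, -0.074, 0, 0, -0.0444], [-0.33, -0.097, -0.074, 0, 0, -0.4], [-0.33, -0.097, -0.074, 0, 0, -0.4], [-0.33, -0.097, -0.074, 0, 0, -0.4], [-0.33, -0.097, -0.074, 0, 0, -0.4], [-0.33, -0.097, -0.074, 0, 0, -0.4], [-0.33, -0.097, -0.074, 0, 0, -0.4]]

```text
time_s: 4.9
position: [0.4679, -0.1401, 0.0989]
tcp_rot: [[0.92, -0.392, 0.0], [-0.392, -0.92, 0.0], [-0.0, -0.0, -1.0]]
force: [-0.8, 0.2, -2.1]
opening: 0.27
grasp_force: 29.9
```

```bash
python3 go.py .4525 -.078 .1 -23.5
```

```text
t 4.9 p [ 0.4679 -0.1401  0.0989] yaw -23.1 open 23.5 grip 29.9 F [-0.8  0.2 -2.1] tilt [0.     0.0001]
row [-0.0385 -0.0511 -0.0011] wz 0.4
```

In the tool's units: 0.4 degrees is 0.0044.

play_rows:
  motion:
    - [[-0.038, -0.051, 0, 0, 0, 0.0044], [-0.038, -0.051, 0.02, 0, 0, 0.0044], [-0.038, -0.051, 0.045, 0, 0, 0.0044], [-0.038, -0.051, 0.045, 0, 0, 0.0044], [-0.038, -0.051, 0.045, 0, 0, 0.0044]]

```text
time_s: 5.32
position: [0.4537, -0.0797, 0.0532]
tcp_rot: [[0.917, -0.399, -0.002], [-0.399, -0.917, 0.001], [-0.002, 0.0, -1.0]]
force: [-0.6, -0.4, 0.2]
opening: 0.275
grasp_force: 29.9
```

```bash
python3 go.py .4525 -.078 .0325 -23.5
python3 - <<'E'
from fit import *
import cv2
d=imaging.capture('scene');c=proj(d,np.array([[.4525,-.078,.02]]))[0].astype(int)
k=cv2.resize(d['frame'][c[1]-40:c[1]+40,c[0]-56:c[0]+56,::-1],(700,500),interpolation=cv2.INTER_CUBIC)
cv2.imwrite('pics/b1.png',k)
z=bot.read_state()['position'][2]-.026
print(fit(d,'scene','bar',(.4525,-.078),z))
d=imaging.capture('top');print(fit(d,'top','bar',(.4525,-.078),z))
E
```

```text
t 5.32 p [ 0.4537 -0.0797  0.0532] yaw -23.5 open 23.9 grip 29.9 F [-0.6 -0.4  0.2] tilt [-0.0019  0.0008]
row [-0.0018 -0.0011  0.0207] wz -0.0
(np.float64(0.44983394648665365), np.float64(-0.08104797412061666), np.float64(-21.62701554093277), np.float64(0.5803372573973911))
None
```

View pics/b1.png

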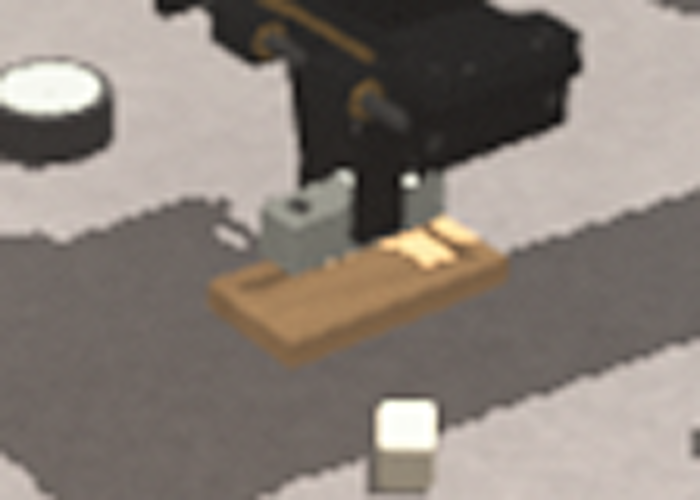

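```bash
python3 - <<'E'
from fit import *
import cv2
s=bot.read_state();p=s['position'];yw=np.deg2rad(-23.5)
d=imaging.capture('scene');c=proj(d,np.array([[.4525,-.078,.02]]))[0].astype(int)
k=cv2.resize(d['frame'][c[1]-40:c[1]+40,c[0]-56:c[0]+56,::-1],(784,560),interpolation=cv2.INTER_CUBIC)
o=c-[56,40]
def dr(n,q,z,col):
    h=(hull(d,n,q,z)-o+.5)*7;cv2.polylines(k,[h.astype(int)],True,col,1)
dr('cradle_bar',(.4489,-.0796,yw),0,(0,255,0))
dr('bar',(p[0]-.003,p[1]-.0015,yw),p[2]-.026,(0,0,255))
cv2.imwrite('pics/b2.png',k)
E
```

```text
(no output)
```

View pics/b2.png

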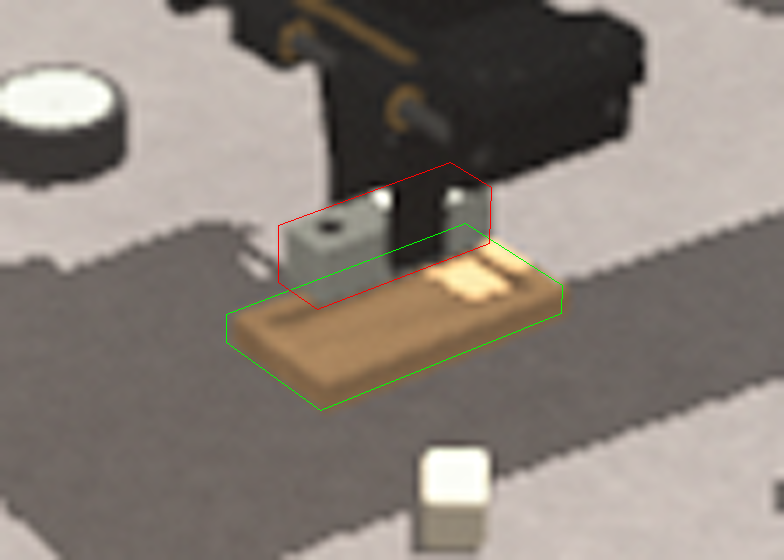

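The overlay fits: the bar matches its predicted place to within 2 mm, and the cradle lies about 1 px further back than its outline. That means averaging the two cameras is right. Lowering.

play_rows:
  motion:
    - [[-0.003, -0.001, 0.006, 0, 0, 0], [-0.003, -0.001, 0.013, 0, 0, 0], [-0.003, -0.001, 0.019, 0, 0, 0], [-0.003, -0.001, 0.021, 0, 0, 0], [-0.003, -0.001, 0.021, 0, 0, 0]]

```text
time_s: 5.98
position: [0.4512, -0.0778, 0.0321]
tcp_rot: [[0.916, -0.4, -0.001], [-0.4, -0.916, 0.001], [-0.002, -0.0, -1.0]]
force: [0.1, -0.2, -0.9]
opening: 0.273
grasp_force: 29.9
```

play_rows:
  motion:
    - [[0, 0, 0, 0, 0, 0], [0, 0, 0, 0, 0, 0], [0, 0, 0, 0, 0, 0], [0, 0, 0, 0, 0, 0], [0, 0, -0.02, 0, 0, 0], [0, 0, -0.055, 0, 0, 0], [0, 0, -0.07, 0, 0, 0], [0, 0, -0.07, 0, 0, 0]]
  fingers: 0.05

```text
time_s: 6.65
position: [0.4536, -0.0787, 0.1058]
tcp_rot: [[0.917, -0.4, 0.007], [-0.4, -0.917, -0.003], [0.007, -0.0, -1.0]]
force: [0.4, -0.5, 0.4]
opening: 0.574
grasp_force: 0.0
```

```bash
python3 go.py .4 -.266 .1 -23.5
```

```text
t 6.65 p [ 0.4536 -0.0787  0.1058] yaw -23.6 open 50.0 grip 0.0 F [ 0.4 -0.5  0.4] tilt [ 0.0066 -0.0029]
row [0.0258 0.1931 0.006 ] wz -0.1
```

play_rows:
  motion:
    - [[0.026, 0.193, 0.006, 0, 0, 0], [0.026, 0.193, 0.006, 0, 0, 0], [0.026, 0.193, 0.006, 0, 0, 0], [0.026, 0.193, 0.006, 0, 0, 0], [0.026, 0.193, 0.006, 0, 0, 0], [0.026, 0.193, 0.006, 0, 0, 0], [0.026, 0.193, 0.006, 0, 0, 0], [0.026, 0.193, 0.006, 0, 0, 0]]
  fingers: 0.087

```text
time_s: 7.32
position: [0.3974, -0.2641, 0.0962]
tcp_rot: [[0.916, -0.401, -0.002], [-0.401, -0.916, 0.002], [-0.002, -0.001, -1.0]]
force: [0.3, 0.1, -0.6]
opening: 0.984
grasp_force: 0.0
```

```bash
python3 go.py .4 -.266 .026 -23.5
python3 - <<'E'
from fit import *
d=imaging.capture('scene');print(fit(d,'scene','lens_large'))
print(fit(d,'scene','bar',(.4512,-.0778),.006),fit(d,'scene','cradle_bar'))
d=imaging.capture('top');print(fit(d,'top','lens_large'),fit(d,'top','bar',(.4512,-.0778),.006),fit(d,'top','cradle_bar'))
E
```

```text
t 7.32 p [ 0.3974 -0.2641  0.0962] yaw -23.6 open 85.6 grip 0.0 F [ 0.3  0.1 -0.6] tilt [-0.0016  0.0021]
row [0.0033 0.0008 0.0702] wz -0.1
(np.float64(0.3965838081641452), np.float64(-0.26654890623825656), np.float64(14.447130406269022), np.float64(0.9458823529411765))
(np.float64(0.44550782963416646), np.float64(-0.08008050333146458), np.float64(159.03369490570765), np.float64(0.907359166395311)) (np.float64(0.4480614337110042), np.float64(-0.07609132962340405), np.float64(154.23060380177122), np.float64(0.5426904719816157))
None (np.float64(0.4518901954759335), np.float64(-0.0787603140296923), np.float64(-21.77256118357897), np.float64(0.870453219218051)) (np.float64(0.4540158759435708), np.float64(-0.07770285068211284), np.float64(-23.34207644466441), np.float64(0.6577606561451472))
```

play_rows:
  motion:
    - [[0.003, 0.001, 0.025, 0, 0, 0], [0.003, 0.001, 0.05, 0, 0, 0], [0.003, 0.001, 0.065, 0, 0, 0], [0.003, 0.001, 0.07, 0, 0, 0], [0.003, 0.001, 0.07, 0, 0, 0], [0.003, 0.001, 0.07, 0, 0, 0]]

```text
time_s: 8.22
position: [0.4007, -0.2673, 0.027]
tcp_rot: [[0.917, -0.4, 0.0], [-0.4, -0.917, -0.0], [0.0, -0.0, -1.0]]
force: [-0.3, -0.4, -0.2]
opening: 1.0
grasp_force: 0.0
```

play_rows:
  motion:
    - [[0, 0, 0, 0, 0, 0], [0, 0, 0, 0, 0, 0], [0, 0, 0, 0, 0, 0], [0, 0, 0, 0, 0, 0], [0, 0, 0, 0, 0, 0], [0, 0, 0, 0, 0, 0], [0, 0, 0, 0, 0, 0]]
  fingers: 0.0

```text
time_s: 8.8
position: [0.4006, -0.2671, 0.0272]
tcp_rot: [[0.916, -0.4, 0.0], [-0.4, -0.916, 0.0], [0.0, -0.0, -1.0]]
force: [0.4, 1.6, 5.5]
opening: 0.653
grasp_force: 30.0
```

```bash
python3 go.py .667 .004 .1 -23.5
```

```text
t 8.8 p [ 0.4006 -0.2671  0.0272] yaw -23.6 open 56.8 grip 30.0 F [0.4 1.6 5.5] tilt [0.0001 0.0002]
row [ 0.1356 -0.3551 -0.0727] wz -0.1
```

play_rows:
  motion:
    - [[0, 0, -0.02, 0, 0, 0], [0, 0, -0.05, 0, 0, 0], [0.01, -0.025, -0.073, 0, 0, 0], [0.024, -0.063, -0.073, 0, 0, 0], [0.038, -0.101, -0.073, 0, 0, 0], [0.052, -0.138, -0.073, 0, 0, 0], [0.066, -0.174, -0.073, 0, 0, 0], [0.08, -0.21, -0.073, 0, 0, 0]]

```text
time_s: 9.47
position: [0.5587, -0.1053, 0.0996]
tcp_rot: [[0.917, -0.4, -0.001], [-0.4, -0.917, -0.0], [-0.0, 0.0, -1.0]]
force: [0.2, -0.8, -1.1]
opening: 0.659
grasp_force: 30.0
```

```bash
python3 go.py .667 .004 .1 -23.5
```

```text
t 9.47 p [ 0.5587 -0.1053  0.0996] yaw -23.6 open 57.3 grip 30.0 F [ 0.2 -0.8 -1.1] tilt [-0.0006 -0.0002]
row [ 0.0556 -0.1435 -0.0005] wz -0.1
```

play_rows:
  motion:
    - [[0.014, -0.036, 0, 0, 0, 0], [0.028, -0.072, 0, 0, 0, 0], [0.042, -0.108, 0, 0, 0, 0], [0.055, -0.143, 0.01, 0, 0, 0], [0.055, -0.143, 0.03, 0, 0, 0], [0.055, -0.143, 0.045, 0, 0, 0], [0.055, -0.143, 0.045, 0, 0, 0], [0.055, -0.143, 0.045, 0, 0, 0]]

```text
time_s: 10.13
position: [0.6641, 0.0024, 0.0532]
tcp_rot: [[0.917, -0.4, -0.004], [-0.4, -0.917, 0.0], [-0.004, 0.001, -1.0]]
force: [0.5, -0.6, -0.1]
opening: 0.657
grasp_force: 30.0
```

```bash
python3 go.py .667 .004 .0335 -23.5
python3 - <<'E'
from fit import *
z=bot.read_state()['position'][2]-.027
for cam in['scene','top']:
    d=imaging.capture(cam);print(fit(d,cam,'lens_large',(.667,.004),z),fit(d,cam,'cradle_large'))
import cv2
s=bot.read_state();p=s['position']
d=imaging.capture('scene');c=proj(d,np.array([[.667,.004,.03]]))[0].astype(int);o=c-[56,40]
k=cv2.resize(d['frame'][o[1]:o[1]+80,o[0]:o[0]+112,::-1],(784,560),interpolation=cv2.INTER_CUBIC)
def dr(n,q,z,col):
    h=(hull(d,n,q,z)-o+.5)*7;cv2.polylines(k,[h.astype(int)],True,col,1)
dr('cradle_large',(.6642,.003,np.deg2rad(18.8)),0,(0,255,0))
dr('lens_large',(p[0]-.003,p[1]-.0015,0),p[2]-.027,(0,0,255))
cv2.imwrite('pics/l1.png',k)
E
```

```text
t 10.13 p [0.6641 0.0024 0.0532] yaw -23.6 open 57.2 grip 30.0 F [ 0.5 -0.6 -0.1] tilt [-0.0038  0.0004]
row [ 0.0021 -0.0026  0.0197] wz -0.1
(np.float64(0.6587608830143991), np.float64(-0.003473501055427449), np.float64(15.540193648032178), np.float64(0.5421514818880351)) (np.float64(0.6648134391395042), np.float64(0.003820331704770181), np.float64(19.821888611698483), np.float64(0.6804549675023213))
None None
```

View pics/l1.png

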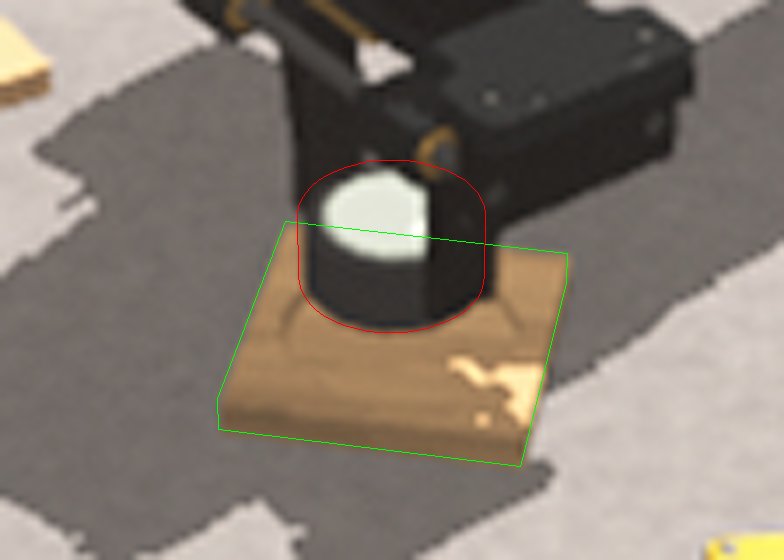

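The lens is held upright and its outline agrees to within 1 px. It sits over the recess, so I'll lower it slowly.

play_rows:
  motion:
    - [[0.002, -0.003, 0.005, 0, 0, 0], [0.002, -0.003, 0.011, 0, 0, 0], [0.002, -0.003, 0.016, 0, 0, 0], [0.002, -0.003, 0.019, 0, 0, 0], [0.002, -0.003, 0.0195, 0, 0, 0], [0.002, -0.003, 0.0195, 0, 0, 0], [0.002, -0.003, 0.0195, 0, 0, 0]]

```text
time_s: 11.07
position: [0.6685, 0.0041, 0.0351]
tcp_rot: [[0.916, -0.4, -0.0], [-0.4, -0.916, 0.0], [-0.0, 0.0, -1.0]]
force: [0.2, -0.1, -1.5]
opening: 0.658
grasp_force: 30.0
```

```bash
python3 go.py .667 .004 .033 -23.5
```

```text
t 11.07 p [0.6685 0.0041 0.0351] yaw -23.6 open 57.2 grip 30.0 F [ 0.2 -0.1 -1.5] tilt [-0.0002  0.    ]
row [-0.0013  0.0007  0.0021] wz -0.1
```

play_rows:
  motion:
    - [[0, 0, 0.001, 0, 0, 0], [0, 0, 0.0018, 0, 0, 0], [0, 0, 0.0018, 0, 0, 0], [0, 0, 0.0018, 0, 0, 0]]

```text
time_s: 11.4
position: [0.6686, 0.0041, 0.0336]
tcp_rot: [[0.916, -0.4, 0.0], [-0.4, -0.916, -0.0], [0.0, -0.0, -1.0]]
force: [0.6, 0.0, -1.1]
opening: 0.656
grasp_force: 30.0
```

play_rows:
  motion:
    - [[0, 0, 0, 0, 0, 0], [0, 0, 0, 0, 0, 0], [0, 0, 0, 0, 0, 0], [0, 0, 0, 0, 0, 0], [0, 0, 0, 0, 0, 0], [0, 0, -0.02, 0, 0, 0], [0, 0, -0.055, 0, 0, 0], [0, 0, -0.07, 0, 0, 0]]
  fingers: 0.082

```text
time_s: 12.07
position: [0.6702, 0.0039, 0.1066]
tcp_rot: [[0.916, -0.4, 0.004], [-0.4, -0.917, -0.001], [0.004, -0.001, -1.0]]
force: [0.5, 1.2, 0.3]
opening: 0.938
grasp_force: 0.0
```

```bash
python3 go.py .6315 .197 .1 28.5; python3 go.py .6315 .197 .1 -61.5
```

```text
t 12.07 p [0.6702 0.0039 0.1066] yaw -23.6 open 81.6 grip 0.0 F [0.5 1.2 0.3] tilt [ 0.0042 -0.0006]
row [-0.1127 -0.1615  0.0063] wz -52.1
t 12.07 p [0.6702 0.0039 0.1066] yaw -23.6 open 81.6 grip 0.0 F [0.5 1.2 0.3] tilt [ 0.0042 -0.0006]
row [-0.1127 -0.1615  0.0063] wz 37.9
```

In the tool's units: -52 degrees is -0.5778.

play_rows:
  motion:
    - [[-0.113, -0.161, 0.006, 0, 0, -0.5778], [-0.113, -0.161, 0.006, 0, 0, -0.5778], [-0.113, -0.161, 0.006, 0, 0, -0.5778], [-0.113, -0.161, 0.006, 0, 0, -0.5778], [-0.113, -0.161, 0.006, 0, 0, -0.5778], [-0.113, -0.161, 0.006, 0, 0, -0.5778], [-0.113, -0.161, 0.006, 0, 0, -0.5778], [-0.113, -0.161, 0.006, 0, 0, -0.5778]]
  fingers: 0.064

```text
time_s: 12.73
position: [0.6289, 0.1983, 0.0976]
tcp_rot: [[0.876, 0.482, 0.0], [0.482, -0.876, -0.0], [-0.0, 0.0, -1.0]]
force: [-0.2, -0.4, 0.9]
opening: 0.732
grasp_force: 0.0
```

```bash
python3 - <<'E'
from fit import *
for cam in['scene','top']:
    d=imaging.capture(cam);print(fit(d,cam,'lens_large',(.667,.004),.006),fit(d,cam,'sensor'))
E
python3 go.py .6315 .197 .026 28.5
```

```text
(np.float64(0.6633142988123641), np.float64(0.0012618126432433025), np.float64(16.726789560312923), np.float64(0.8901569186875892)) (np.float64(0.6291181691304131), np.float64(0.19707989871740303), np.float64(27.031969995968787), np.float64(0.9301529331202921))
None None
t 13.03 p [0.6295 0.1966 0.0976] yaw 28.4 open 64.2 grip 0.0 F [-0.6 -0.5  0.2] tilt [0. 0.]
row [0.002  0.0006 0.0716] wz -0.1
```

play_rows:
  motion:
    - [[0.002, 0.001, 0.025, 0, 0, 0], [0.002, 0.001, 0.05, 0, 0, 0], [0.002, 0.001, 0.066, 0, 0, 0], [0.002, 0.001, 0.0715, 0, 0, 0], [0.002, 0.001, 0.0715, 0, 0, 0], [0.002, 0.001, 0.0715, 0, 0, 0]]

```text
time_s: 13.53
position: [0.632, 0.1969, 0.0263]
tcp_rot: [[0.88, 0.475, 0.0], [0.475, -0.88, 0.0], [0.0, 0.0, -1.0]]
force: [-0.7, -0.5, 0.9]
opening: 0.735
grasp_force: 0.0
```

play_rows:
  motion:
    - [[0, 0, 0, 0, 0, 0], [0, 0, 0, 0, 0, 0], [0, 0, 0, 0, 0, 0], [0, 0, 0, 0, 0, 0], [0, 0, 0, 0, 0, 0], [0, 0, 0, 0, 0, 0]]
  fingers: 0.0

```text
time_s: 14.03
position: [0.6322, 0.1972, 0.0271]
tcp_rot: [[0.88, 0.476, 0.001], [0.476, -0.88, 0.0], [0.001, 0.0, -1.0]]
force: [-1.3, 0.2, 4.3]
opening: 0.524
grasp_force: 30.0
```

```bash
python3 go.py .401 .288 .1 11.5
```

```text
t 14.03 p [0.6322 0.1972 0.0271] yaw 28.4 open 45.6 grip 30.0 F [-1.3  0.2  4.3] tilt [0.0015 0.0003]
row [-0.16   -0.1899 -0.0732] wz 16.9
```

In the tool's units: 17 degrees is 0.1889.

play_rows:
  motion:
    - [[0, 0, -0.03, 0, 0, 0], [0, 0, -0.065, 0, 0, 0], [-0.16, -0.19, -0.073, 0, 0, 0.1889], [-0.16, -0.19, -0.073, 0, 0, 0.1889], [-0.16, -0.19, -0.073, 0, 0, 0.1889], [-0.16, -0.19, -0.073, 0, 0, 0.1889], [-0.16, -0.19, -0.073, 0, 0, 0.1889], [-0.16, -0.19, -0.073, 0, 0, 0.1889]]

```text
time_s: 14.7
position: [0.3983, 0.2881, 0.0991]
tcp_rot: [[0.98, 0.197, -0.0], [0.197, -0.98, -0.0], [-0.0, 0.0, -1.0]]
force: [0.5, 1.9, -0.4]
opening: 0.524
grasp_force: 30.0
```

```bash
python3 go.py .401 .288 .055 11.5
```

```text
t 14.7 p [0.3983 0.2881 0.0991] yaw 11.4 open 45.6 grip 30.0 F [ 0.5  1.9 -0.4] tilt [-0.0004 -0.0001]
row [0.0027 0.0007 0.0441] wz -0.1
```

play_rows:
  motion:
    - [[0.002, 0, 0.02, 0, 0, 0], [0.002, 0, 0.044, 0, 0, 0], [0.002, 0, 0.044, 0, 0, 0], [0.002, 0, 0.044, 0, 0, 0]]

```text
time_s: 15.03
position: [0.4017, 0.2881, 0.0543]
tcp_rot: [[0.98, 0.198, -0.003], [0.198, -0.98, -0.001], [-0.003, 0.001, -1.0]]
force: [-0.4, -0.0, -0.2]
opening: 0.521
grasp_force: 30.0
```

```bash
python3 - <<'E'
from fit import *
import cv2
d=imaging.capture('scene')
s=bot.read_state();p=s['position']
print(fit(d,'scene','sensor',(.401,.288),p[2]-.027),fit(d,'scene','cradle_sensor'))
c=proj(d,np.array([[.401,.288,.03]]))[0].astype(int);o=c-[56,40]
k=cv2.resize(d['frame'][o[1]:o[1]+80,o[0]:o[0]+112,::-1],(784,560),interpolation=cv2.INTER_CUBIC)
def dr(n,q,z,col):
    h=(hull(d,n,q,z)-o+.5)*7;cv2.polylines(k,[h.astype(int)],True,col,1)
dr('cradle_sensor',(.398,.287,np.deg2rad(11.3)),0,(0,255,0))
dr('sensor',(p[0]-.003,p[1]-.0015,np.deg2rad(11.4)),p[2]-.027,(0,0,255))
cv2.imwrite('pics/s1.png',k)
E
python3 go.py .401 .288 .0335 11.5
```

```text
(np.float64(0.4009992652342702), np.float64(0.28700958066114024), np.float64(100.20500284904405), np.float64(0.9131955001520219)) (np.float64(0.3995478776070273), np.float64(0.28875923332227876), np.float64(12.278284249108726), np.float64(0.735975135975136))
t 15.18 p [0.4035 0.2884 0.0558] yaw 11.4 open 45.4 grip 30.0 F [-0.6  0.2 -1. ] tilt [0.0016 0.0007]
row [-0.0025 -0.0001  0.0223] wz -0.1
```

View pics/s1.png

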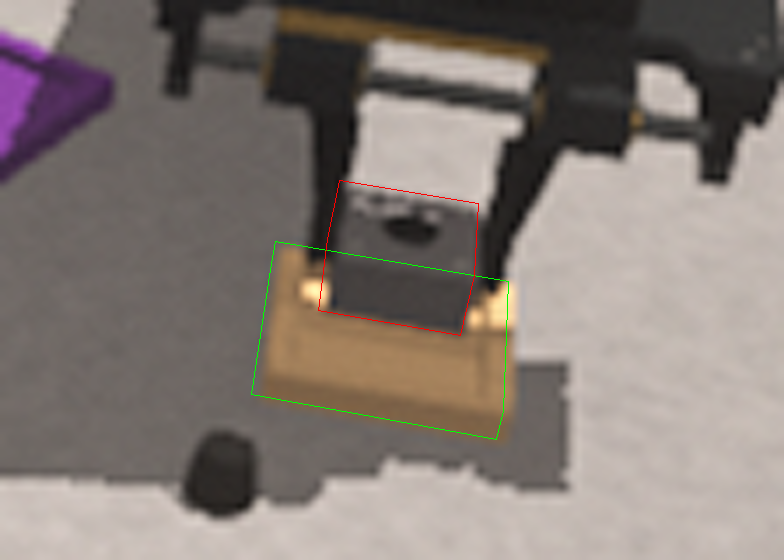

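The cradle lies about 1 px right of its outline, and so does the sensor, so they still agree with each other. Lowering.

play_rows:
  motion:
    - [[-0.002, -0.001, 0.008, 0, 0, 0], [-0.002, -0.001, 0.016, 0, 0, 0], [-0.002, -0.001, 0.021, 0, 0, 0], [-0.002, -0.001, 0.0225, 0, 0, 0], [-0.002, -0.001, 0.0225, 0, 0, 0], [-0.002, -0.001, 0.0225, 0, 0, 0]]

```text
time_s: 15.68
position: [0.4001, 0.2887, 0.0329]
tcp_rot: [[0.98, 0.198, -0.0], [0.198, -0.98, -0.0], [-0.0, 0.0, -1.0]]
force: [-0.2, -0.7, 7.7]
opening: 0.523
grasp_force: 30.0
```

```bash
python3 go.py .401 .289 .0335 11.5
```

```text
t 15.68 p [0.4001 0.2887 0.0329] yaw 11.4 open 45.5 grip 30.0 F [-0.2 -0.7  7.7] tilt [-0.0003 -0.0002]
row [ 0.0009 -0.0001 -0.0006] wz -0.1
```

Floor contact. Releasing and rising.

play_rows:
  motion:
    - [[0, 0, 0, 0, 0, 0], [0, 0, 0, 0, 0, 0], [0, 0, 0, 0, 0, 0], [0, 0, 0, 0, 0, 0], [0, 0, 0, 0, 0, 0], [0, 0, -0.02, 0, 0, 0], [0, 0, -0.055, 0, 0, 0], [0, 0, -0.07, 0, 0, 0]]
  fingers: 0.066

```text
time_s: 16.35
position: [0.401, 0.2893, 0.1045]
tcp_rot: [[0.98, 0.198, 0.002], [0.198, -0.98, 0.001], [0.002, -0.001, -1.0]]
force: [1.3, -0.1, 0.7]
opening: 0.755
grasp_force: 0.0
```

```bash
python3 go.py .472 .108 .1 11.5
```

```text
t 16.35 p [0.401  0.2893 0.1045] yaw 11.4 open 65.7 grip 0.0 F [ 1.3 -0.1  0.7] tilt [0.0021 0.0009]
row [0.0336 0.1918 0.0045] wz -0.1
```

play_rows:
  motion:
    - [[0.033, 0.192, 0.005, 0, 0, 0], [0.033, 0.192, 0.005, 0, 0, 0], [0.033, 0.192, 0.005, 0, 0, 0], [0.033, 0.192, 0.005, 0, 0, 0], [0.033, 0.192, 0.005, 0, 0, 0], [0.033, 0.192, 0.005, 0, 0, 0], [0.033, 0.192, 0.005, 0, 0, 0], [0.033, 0.192, 0.005, 0, 0, 0]]

```text
time_s: 17.02
position: [0.4698, 0.1075, 0.0973]
tcp_rot: [[0.98, 0.197, -0.002], [0.197, -0.98, 0.0], [-0.001, -0.001, -1.0]]
force: [-0.6, -0.1, 0.9]
opening: 0.759
grasp_force: 0.0
```

```bash
python3 - <<'E'
from fit import *
for cam in['scene','top']:
    d=imaging.capture(cam)
    for n,g,z in[('lens_small',None,0),('sensor',(.401,.289),.006),('cradle_sensor',None,0),('lens_large',(.667,.004),.006),('cradle_large',None,0),('bar',(.451,-.078),.006)]:
        r=fit(d,cam,n,g,z);print(cam,n,None if r is None else np.round(r,4))
E
python3 go.py .472 .108 .026 11.5
```

```text
scene lens_small [ 0.4695  0.1069 33.6088  0.8988]
scene sensor [0.3946 0.2894 7.9773 0.896 ]
scene cradle_sensor [ 0.3992  0.2878 10.9575  0.5064]
scene lens_large [6.64200e-01 3.20000e-03 1.19148e+01 9.12000e-01]
scene cradle_large [6.64800e-01 3.40000e-03 1.92884e+01 5.88100e-01]
scene bar [ 4.453000e-01 -8.030000e-02  1.584163e+02  9.335000e-01]
top lens_small None
top sensor [  0.4022   0.2876 101.1972   0.8848]
top cradle_sensor [ 0.4039  0.2892 11.8172  0.4894]
top lens_large [ 0.6693  0.0033 -0.6461  0.9575]
top cradle_large [6.68300e-01 3.90000e-03 1.93852e+01 6.83000e-01]
top bar [  0.4518  -0.0788 -22.9472   0.9116]
t 17.72 p [0.4706 0.1073 0.0976] yaw 11.4 open 66.1 grip 0.0 F [ 0.1  0.5 -0.4] tilt [0. 0.]
row [ 0.0015 -0.0004  0.0716] wz -0.1
```

All three placed parts are within about 3 mm of their cradle centres. Now the small lens.

play_rows:
  motion:
    - [[0.002, 0, 0.025, 0, 0, 0], [0.002, 0, 0.05, 0, 0, 0], [0.002, 0, 0.066, 0, 0, 0], [0.002, 0, 0.0715, 0, 0, 0], [0.002, 0, 0.0715, 0, 0, 0], [0.002, 0, 0.0715, 0, 0, 0]]

```text
time_s: 18.22
position: [0.4727, 0.1076, 0.0262]
tcp_rot: [[0.98, 0.198, -0.0], [0.198, -0.98, 0.0], [-0.0, -0.0, -1.0]]
force: [-0.4, -0.2, -1.2]
opening: 0.753
grasp_force: 0.0
```

play_rows:
  motion:
    - [[0, 0, 0, 0, 0, 0], [0, 0, 0, 0, 0, 0], [0, 0, 0, 0, 0, 0], [0, 0, 0, 0, 0, 0], [0, 0, 0, 0, 0, 0], [0, 0, 0, 0, 0, 0], [0, 0, 0, 0, 0, 0]]
  fingers: 0.0

```text
time_s: 18.8
position: [0.4728, 0.1077, 0.0264]
tcp_rot: [[0.98, 0.198, 0.001], [0.198, -0.98, 0.0], [0.001, 0.0, -1.0]]
force: [0.2, -0.3, 4.1]
opening: 0.429
grasp_force: 30.0
```

```bash
python3 go.py .614 -.2285 .1 11.5
```

```text
t 18.8 p [0.4728 0.1077 0.0264] yaw 11.4 open 37.4 grip 30.0 F [ 0.2 -0.3  4.1] tilt [0.0006 0.0001]
row [ 0.0719  0.3575 -0.0735] wz -0.1
```

play_rows:
  motion:
    - [[0, 0, -0.025, 0, 0, 0], [0, 0, -0.055, 0, 0, 0], [0.005, 0.025, -0.074, 0, 0, 0], [0.012, 0.061, -0.074, 0, 0, 0], [0.02, 0.098, -0.074, 0, 0, 0], [0.027, 0.135, -0.074, 0, 0, 0], [0.035, 0.172, -0.074, 0, 0, 0], [0.042, 0.209, -0.074, 0, 0, 0]]

```text
time_s: 19.47
position: [0.5553, -0.0906, 0.0999]
tcp_rot: [[0.98, 0.198, -0.0], [0.198, -0.98, 0.0], [-0.0, -0.0, -1.0]]
force: [0.8, 0.8, -0.5]
opening: 0.423
grasp_force: 30.0
```

```bash
python3 go.py .614 -.2285 .1 11.5
```

```text
t 19.47 p [ 0.5553 -0.0906  0.0999] yaw 11.4 open 36.8 grip 30.0 F [ 0.8  0.8 -0.5] tilt [-0.0004  0.0002]
row [ 3.020e-02  1.468e-01 -1.000e-04] wz -0.1
```

play_rows:
  motion:
    - [[0.008, 0.037, 0, 0, 0, 0], [0.015, 0.074, 0, 0, 0, 0], [0.023, 0.11, 0, 0, 0, 0], [0.03, 0.146, 0.01, 0, 0, 0], [0.03, 0.146, 0.03, 0, 0, 0], [0.03, 0.146, 0.045, 0, 0, 0], [0.03, 0.146, 0.045, 0, 0, 0], [0.03, 0.146, 0.045, 0, 0, 0]]

```text
time_s: 20.13
position: [0.6121, -0.2254, 0.0536]
tcp_rot: [[0.98, 0.198, -0.003], [0.198, -0.98, 0.002], [-0.003, -0.003, -1.0]]
force: [0.1, 0.2, -0.2]
opening: 0.429
grasp_force: 30.0
```

```bash
python3 - <<'E'
from fit import *
import cv2
d=imaging.capture('scene')
s=bot.read_state();p=s['position']
print(fit(d,'scene','cradle_small'))
c=proj(d,np.array([[.614,-.2285,.03]]))[0].astype(int);o=c-[56,40]
k=cv2.resize(d['frame'][o[1]:o[1]+80,o[0]:o[0]+112,::-1],(784,560),interpolation=cv2.INTER_CUBIC)
def dr(n,q,z,col):
    h=(hull(d,n,q,z)-o+.5)*7;cv2.polylines(k,[h.astype(int)],True,col,1)
dr('cradle_small',(.611,-.230,np.deg2rad(63.8)),0,(0,255,0))
dr('lens_small',(p[0]-.003,p[1]-.0015,0),p[2]-.0264,(0,0,255))
cv2.imwrite('pics/m1.png',k)
E
python3 go.py .614 -.2285 .0335 11.5
```

```text
(np.float64(0.6118381547241998), np.float64(-0.22923708006162807), np.float64(-26.482096826192052), np.float64(0.788761510994174))
t 20.23 p [ 0.6137 -0.2258  0.0556] yaw 11.4 open 36.9 grip 30.0 F [ 0.3  0.1 -0.8] tilt [ 0.0005 -0.0003]
row [-0.0002  0.0027  0.0221] wz -0.1
```

View pics/m1.png

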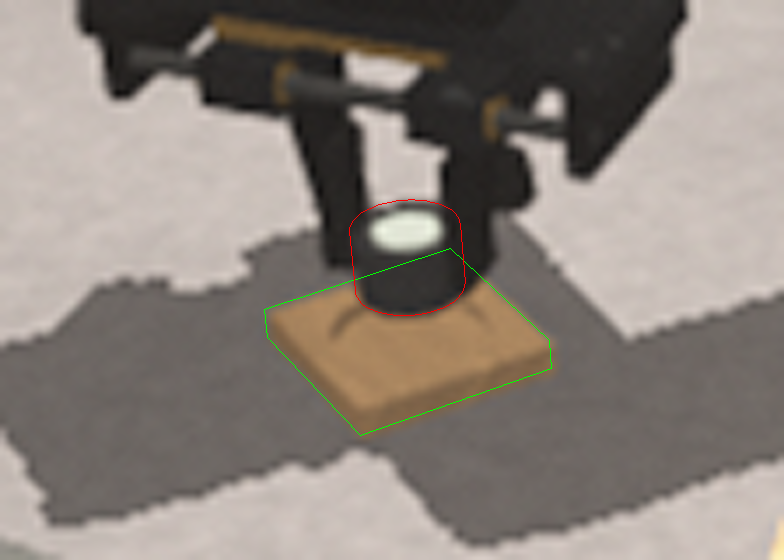

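Both outlines agree with the picture. The lens is at (408,255) over the recess. Lowering gently.

play_rows:
  motion:
    - [[0, 0.003, 0.006, 0, 0, 0], [0, 0.003, 0.012, 0, 0, 0], [0, 0.003, 0.017, 0, 0, 0], [0, 0.003, 0.02, 0, 0, 0], [0, 0.003, 0.022, 0, 0, 0], [0, 0.003, 0.022, 0, 0, 0], [0, 0.003, 0.022, 0, 0, 0], [0, 0.003, 0.022, 0, 0, 0]]

```text
time_s: 20.9
position: [0.6142, -0.229, 0.0331]
tcp_rot: [[0.98, 0.198, 0.0], [0.198, -0.98, -0.0], [0.0, 0.0, -1.0]]
force: [-0.3, 0.1, -0.6]
opening: 0.43
grasp_force: 30.0
```

```bash
python3 go.py .614 -.2285 .0324 11.5
```

```text
t 20.9 p [ 0.6142 -0.229   0.0331] yaw 11.4 open 37.4 grip 30.0 F [-0.3  0.1 -0.6] tilt [ 0.0002 -0.0002]
row [-0.     -0.0006  0.0007] wz -0.1
```

Less than 1 mm from the floor. Nudging down, releasing and rising.

play_rows:
  motion:
    - [[0, 0, 0.0007, 0, 0, 0], [0, 0, 0.0007, 0, 0, 0], [0, 0, 0.0007, 0, 0, 0]]

```text
time_s: 21.15
position: [0.6142, -0.2291, 0.0325]
tcp_rot: [[0.98, 0.198, 0.0], [0.198, -0.98, -0.0], [0.0, 0.0, -1.0]]
force: [0.1, -1.2, -0.5]
opening: 0.424
grasp_force: 30.0
```

play_rows:
  motion:
    - [[0, 0, 0, 0, 0, 0], [0, 0, 0, 0, 0, 0], [0, 0, 0, 0, 0, 0], [0, 0, 0, 0, 0, 0], [0, 0, 0, 0, 0, 0], [0, 0, -0.02, 0, 0, 0], [0, 0, -0.055, 0, 0, 0], [0, 0, -0.07, 0, 0, 0]]
  fingers: 0.06

```text
time_s: 21.82
position: [0.6154, -0.2297, 0.1052]
tcp_rot: [[0.98, 0.198, 0.003], [0.198, -0.98, -0.002], [0.003, 0.003, -1.0]]
force: [0.6, -0.8, 1.3]
opening: 0.685
grasp_force: 0.0
```

play_rows:
  motion:
    - [[-0.03, 0.2, -0.1, 0, 0, 0], [-0.03, 0.2, -0.1, 0, 0, 0], [-0.03, 0.2, -0.1, 0, 0, 0], [-0.03, 0.2, -0.1, 0, 0, 0], [-0.03, 0.2, -0.1, 0, 0, 0], [-0.03, 0.2, -0.1, 0, 0, 0], [-0.03, 0.2, -0.1, 0, 0, 0], [-0.03, 0.2, -0.1, 0, 0, 0]]

```text
time_s: 22.48
position: [0.6237, -0.4319, 0.2024]
tcp_rot: [[0.981, 0.196, 0.0], [0.196, -0.981, 0.0], [0.0, -0.0, -1.0]]
force: [-0.3, 0.7, -1.1]
opening: 0.691
grasp_force: 0.0
```

```bash
python3 - <<'E'
from fit import *
import cv2
for cam in['scene','top']:
    d=imaging.capture(cam)
    for n,g in[('lens_small',(.614,-.2285)),('sensor',(.401,.289)),('lens_large',(.667,.004)),('bar',(.451,-.078))]:
        r=fit(d,cam,n,g,.006);print(cam,n,None if r is None else np.round(r,4))
cv2.imwrite('pics/end.png',cv2.resize(d['frame'][90:320,160:530,::-1],(800,497),interpolation=cv2.INTER_CUBIC))
E
python3 go.py
```

```text
scene lens_small [ 0.6107 -0.2324 25.1486  0.8995]
scene sensor [0.3955 0.2879 9.4631 0.903 ]
scene lens_large [6.628e-01 2.200e-03 5.911e+00 9.470e-01]
scene bar [ 4.442000e-01 -8.030000e-02  1.643454e+02  8.669000e-01]
top lens_small [ 0.6142 -0.2287  5.3486  0.1914]
top sensor [ 0.4022  0.2875 11.2921  0.9258]
top lens_large [6.6940e-01 3.4000e-03 6.2359e+00 8.9220e-01]
top bar [ 4.66300e-01 -7.42000e-02  1.34474e+02  4.09800e-01]
t 22.98 p [ 0.6244 -0.4303  0.2022] yaw 11.5 open 60.2 grip 0.0 F [-0.1 -0.3  0.6] tilt [-0.0003  0.0003]
```

View pics/end.png

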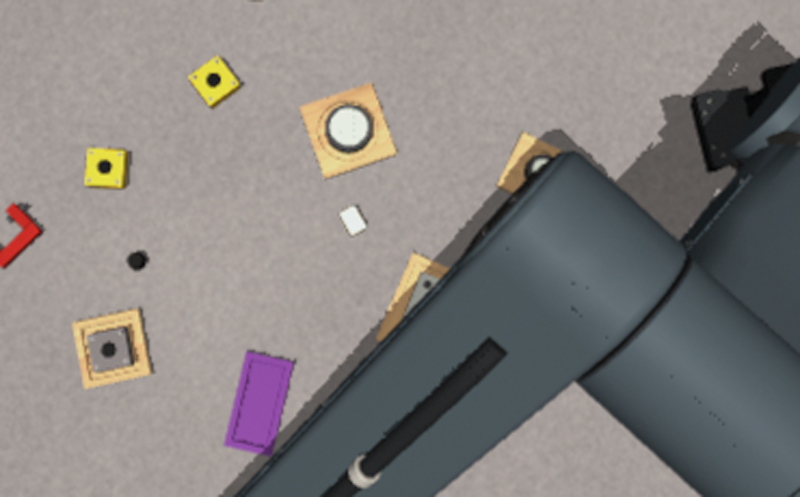

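The final top view shows each visible part inside its recess: sensor at (109,348), large lens at (349,128), small lens at (540,165) and bar at (428,285). The arm hides part of the last two, but their scene-camera fits agree with their cradles. The gripper is clear, so I'm handing in.

```bash
python3 -c "
from rig import bot;print(bot.hand_in())"
```

```text
the job is handed in; nothing more can be done
None
```

The job is handed in at about 23 s of the 112 s allowed: both lenses, the bar and the sensor lie in their matching cradles, about 5 mm or less off centre by the camera fits, and the gripper is clear; no verdict came back.

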